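Clear a stuck jar cap along the slot of a cap feed track

TASK

A jar cap has stuck under the cover of the cap feed track. Take the pick from its wooden stand, put its tip into the slot behind the cap at the closed end, and guide it slowly (a few centimetres a second) along the slot through both bends, without forcing the rails, so that it pushes the cap out from under the cover until the whole cap lies flat in the open bay. Then set the pick back upright in its stand without dropping it, and disturb nothing else; do not touch the cap with the gripper.

Things in the scene. Friction and masses are not known exactly. Their poses are not given: they have to be found in the camera images.
- feed_track: dark steel plate 130 x 320 x 10 mm with an S-shaped aluminium channel, 36 mm wide inside, floor at z 10 mm, cover z 24 to 28 with a 16 mm slot all along the centreline, which joins the four seam points by straight lines and goes on in the last direction through the uncovered bay. Origin: centre of the plate's underside; z up; y along its length, to the bay, roughly to the robot's left
- seam_start (a point): centre of the slot at the cover's top, 12 mm from the inner face of the closed end wall; always behind the cap, with room for the pick's tip. From here the slot runs straight along the track's +y for 88 mm
- seam_bend1 (a point): centre of the slot at the cover's top, at the first bend (30 degrees to the right); next the slot runs 83 mm obliquely
- seam_bend2 (a point): centre of the slot at the cover's top, at the second bend (30 degrees back to the left); next the slot runs 58.5 mm along the track's +y
- seam_exit (a point): centre of the slot at the cover's top, at the end of the cover, where the open bay begins (58 mm long to its end stop, same floor and width, walls 10 mm high)
- jar_cap: white jar cap, a disc 32 mm across and 12 mm thick, smooth and slippery (friction about 0.2), about 40 g, lying flat on the channel floor, under the cover of the first straight part, its centre 45 to 80 mm from the closed end wall; seen through the slot. Origin: centre of its underside
- cap_pick: pick upright in its stand: steel shaft 8 mm in diameter, 60 mm long, above it a steel collar 22 mm in diameter, 6 mm thick, then a round wooden handle 18 mm in diameter from 66 to 128 mm above the tip, its dome ending at 132 mm; about 80 g. Origin: the tip, at the lower end; z up to the handle. Any yaw grips alike
- pick_stand: wooden block 52 x 52 mm, top 70 mm above the table, on a foot 66 mm square, fixed, with an upright bore 13 mm in diameter right through it: the pick's shaft hangs in it with the collar resting on the top. Origin: centre of its underside. It stands at one of three places in a row with the jar and the tin, to the robot's right
- stand_top (a point): centre of the bore's mouth, on the stand's top face; the pick's collar rests here, its tip 60 mm below (10 mm above the table)
- saffron_jar: bystander: glass jar with wooden-coloured lid, 49 mm across, 76 mm high; origin under its centre
- tin_low: bystander: low round food tin, 75 mm across, 58 mm high; origin under its centre
- sachet_box_a: bystander: small yellow carton 37 x 72 x 19 mm; origin under its centre, long along its y
- sachet_box_b: bystander: another small yellow carton 37 x 72 x 19 mm
- stamp: bystander: wooden hand stamp, base 30 x 60 mm, 68 mm high
There are look-alikes about, which are no part of the job. There is more than one size of the cap_pick; the one meant has the size given above. Leave any blue look-alike of the pick_stand alone.

How it is judged:
By the outcome, as a careful person would: the job done as asked, in the order asked, and still so for the second after the job is handed in, with the robot touching nothing.
It also fails if it takes over 67 s, if anything falls off the work surface, if the arm or the gripper's body presses on something with over 40 N, if the wrist force passes 120 N, or if a joint passes its speed limit or range.

ROBOT

A 6-joint arm with a two-finger parallel gripper is mounted at the origin on the work surface; the furniture and walls round the work are solid. World frame = base frame: x ahead of the robot, y to its left, z up, the work surface at z = 0. Lengths are in m, angles in rad, forces in N, time in s.
With the tool pointing down it reaches from about 0.3 to 0.95 m from the base axis. Payload 3.1 kg.
Tool frame: the origin (TCP) lies midway between the tips of the shut fingers; the grasp point (between the pads) lies 19 mm behind it; z points along the fingers, y is the line along which they close (so a half turn about z gives the same grasp; the last joint's range is limited). The gripper opens to 85 mm and grips with 20 to 120 N. Pads are 22 mm wide; open, the fingers measure 114 mm over their backs; the gripper's body (76 mm by 85 mm) begins 54 mm behind the grasp point. The pads swing forward as they close: fully open they stand 13 mm farther back than shut.
Start: joints at [-1.411, 0.308, 1.634, -0, 1.2, -0.07], TCP at [0.142, -0.609, 0.231] pointing down, gripper open.
Joint ranges: [-3.06, 3.06], [-0.79, 1.96], [0.05, 2.63], [-1.19, 4.34], [0.05, 2.64], [-2.94, 2.94]. Speed limits (rad/s): [2.79, 2.79, 3.14, 3.14, 3.14, 3.14].

INTERFACE

Orientations are given as a unit quaternion [x, y, z, w].
In Python, from workcell import ctrl, vision, nets gives the robot as it stands. The module is installed in compiled form; this text tells all that it offers.
- The arm moves only by the tool arm_command, never from a script. Its argument "moves" is a list of rows, each a list of 5 numbers: the closure, from 0 (fully open) to 1 (shut), then the shift along the tool's x, y, z in m, then the turn about the tool's z in degrees. A call has 1 to 10 rows; each row is the pose to reach, as a shift and turn from the pose commanded when the call began, along the tool's axes at that moment; what a row does not reach only later rows make up. A row lasts 1/8 s, in which the tool goes at most 62.5 mm and 10.7 degrees, less where a joint would pass 70% of its speed; a pose out of reach is approached as far as the arm can. A call with a gripper value outside its range is refused whole. The fingers move at their own pace and stop on an object; the grip force is fixed at half the most. Time passes only in rows, so rows that repeat a pose let the fingers close. It gives the time, the measured TCP pose, the force, the opening and the grip force at its end, in the units of the state.
- ctrl.read_state(): the state, without advancing time (a new reading comes with each control period).
- vision.read_camera(name): name is "scene" or "top" or "wrist"; returns a dict with "img" (384x512x3 uint8, red, green, blue), "mtx" (3x3 intrinsics, pixels), "eye" and "orientation" of the camera in the world; the wrist camera has in their place "hand_eye" (4x4, takes a point from camera to tool coordinates, whose origin is the TCP and whose axes are the flange's). Camera axes: x right, y up, looking along -z (the intrinsics and any distortion apply to the point x, -y, -z); pixel columns grow to the right and rows downward; lengths in m; the calibration is good to about 2 mm. The wrist camera is an equidistant fisheye: a pixel r from the principal point sees the ray r / f radians off the axis. A picture is of the moment at which its call begins: read the wrist's pose just before it. There is no depth.
- ctrl.job_done(): hands the job in; it is judged then, once.
Trained networks look in a picture, given as the dict that the camera call returned (one of the last four; its "shot" number tells which), for a name from the list of things; names that differ only in an ending like _2 or _b are one class to them, and where a whole thing is asked for, a point or a joint stands for the part that bears it (a point fixed in the world has none). Each returns a list of dicts, best first, with "p" (0 to 1); they miss things now and then, are a little off and sometimes report something else, mostly with a low value. They report only what shows in the picture. A call takes as long as a camera call. They do not tell look-alikes from the thing itself.
- nets.outline_of(picture, query): "mask" (384x512 bool, what is visible of it) and "box" ([centre column, centre row, width, height] in pixels, round what is visible of it).
- nets.pinpoint(picture, query): "uv" ([column, row] in pixels: a listed point, or the origin of a listed thing).
The state is a dict: "clock": time; "joint_pos": joint angles; "qd": joint speeds; "tau": joint torques, N m; "tcp_pos": TCP position; "tool_rot": TCP orientation; "wrist_force": force on the tool from outside, world axes, zero at the start; "ft_torque": the same for the moment, N m; "gripper_width": opening from 0.0 (shut) to 1.0 (fully open); "gripper_force": force on a finger pad.
Only numpy, scipy, OpenCV 4.12 (cv2) and the standard library are available. Lean on these libraries where they do the work, as an engineer would, in place of code of your own. Each camera call takes 0.05 s, during which the arm holds its last target. There are 200 camera calls.

## Working session

There is one attempt and no reset: what is moved stays moved. The work goes in short steps, Python scripts to look and compute and a tool call to move; the robot and the scene stay as the last step left them, time stands still between calls to the robot, and variables do not carry over. Pictures are saved under pics/ and viewed, at most 10 in all, crops included, and the job is handed in when it is done.

Besides the shell and the picture viewer there is one more tool, called after "Emit:" in YAML: its name, and indented under it one key for each argument. arm_command: Moves the arm, as the interface text tells. Its arguments: {"type":"object","properties":{"moves":{"type":"array","items":{"type":"array","items":{"type":"number"}}}},"required":["moves"]}

```bash
mkdir -p pics
cat > h.py <<'E'
import numpy as np, cv2
from scipy.spatial.transform import Rotation as R
from workcell import ctrl, vision, nets
def ray(p,uv):
    K=np.array(p["mtx"]);u,v=uv
    a=np.array([(u-K[0,2])/K[0,0],(v-K[1,2])/K[1,1]])
    if "eye" in p:
        d=np.array([a[0],-a[1],-1.]);o=np.array(p["orientation"])
        M=o if o.shape==(3,3) else R.from_quat(o).as_matrix()
        return np.array(p["eye"]),M@d/np.linalg.norm(d)
    t=np.linalg.norm(a);s=np.sin(t)/max(t,1e-9)
    d=np.array([a[0]*s,-a[1]*s,-np.cos(t)])
    H=np.array(p["hand_eye"]);S=p["st"];M=R.from_quat(S["tool_rot"]).as_matrix()
    return M@H[:3,3]+S["tcp_pos"],M@H[:3,:3]@d
def atz(p,uv,z):
    e,d=ray(p,uv);return e+d*(z-e[2])/d[2]
def cam(n):
    s=ctrl.read_state();p=vision.read_camera(n);p["st"]=s;return p
def save(p,f): cv2.imwrite("pics/"+f,p["img"][:,:,::-1])
E
python3 - <<'E'
from h import *
np.set_printoptions(precision=4,suppress=True)
Z=dict(seam_start=.028,seam_bend1=.028,seam_bend2=.028,seam_exit=.028,jar_cap=.01,cap_pick=.01,stand_top=.07,pick_stand=0)
ims=[]
for n in("top","scene"):
    p=cam(n);ims.append(p["img"]);print(n,{k:(np.array(p[k]).tolist()) for k in p if k in("mtx","eye","orientation","shot")},[k for k in p])
    for q,z in Z.items():
        for r in nets.pinpoint(p,q)[:4]: print(q,round(r["p"],2),np.array(r["uv"]),atz(p,r["uv"],z))
    save(p,n+"0.png")
s=ctrl.read_state();print(s)
E
```

```text
top {'mtx': [[428.56185419884304, 0.0, 249.29533011580145], [0.0, 428.56185419884304, 183.39149824876193], [0.0, 0.0, 1.0]], 'eye': [0.3843311432706388, -0.10276394200722387, 1.2062753731997555], 'orientation': [0.04456116968592255, -0.03598630769851209, -0.7037669225722339, 0.7081182150655763], 'shot': 1} ['img', 'mtx', 'eye', 'orientation', 'shot', 'st']
seam_start 0.69 [239.6 178.3] [ 0.5332 -0.061   0.028 ]
seam_start 0.16 [192.7 172.9] [0.5477 0.0695 0.028 ]
seam_bend1 0.61 [187.1 166.3] [0.5661 0.0856 0.028 ]
seam_bend2 0.61 [187.1 166.3] [0.5661 0.0856 0.028 ]
seam_exit 0.73 [161.  163.5] [0.5737 0.1587 0.028 ]
jar_cap 0.38 [226.2 182.9] [ 0.5223 -0.0228  0.01  ]
cap_pick 0.55 [307.7 215.1] [ 0.4333 -0.2508  0.01  ]
cap_pick 0.53 [307.8 245.7] [ 0.3491 -0.2504  0.01  ]
cap_pick 0.51 [189.9 171.7] [0.5535 0.0802 0.01  ]
cap_pick 0.41 [334.  216.6] [ 0.4296 -0.3238  0.01  ]
stand_top 0.93 [308.2 214.3] [ 0.433  -0.2448  0.07  ]
stand_top 0.65 [344.9 271.3] [ 0.2856 -0.3388  0.07  ]
pick_stand 0.62 [191.2 170.3] [0.559  0.0781 0.    ]
pick_stand 0.55 [307.8 213.8] [ 0.4374 -0.252
[... 921 characters left out ...]
303.8 262.9] [ 0.2787 -0.3339  0.07  ]
stand_top 0.21 [217.8 174.6] [0.5077 0.0459 0.07  ]
pick_stand 0.95 [300.7 240.9] [ 0.4356 -0.2505  0.    ]
pick_stand 0.86 [308.6 295.4] [ 0.2788 -0.3479  0.    ]
{'clock': 0.9, 'joint_pos': array([-1.4107,  0.3081,  1.6338,  0.    ,  1.1997, -0.0697]), 'qd': array([-0.0006,  0.0008,  0.0008, -0.0001,  0.0005, -0.0011]), 'tau': array([ -0.    , -41.5273, -27.7089,  -0.0001,   0.0008,  -0.    ]), 'tcp_pos': array([ 0.1423, -0.6086,  0.2313]), 'tool_rot': array([ 0.9934,  0.1146,  0.    , -0.    ]), 'wrist_force': array([-0.2561,  0.4156, -0.3047]), 'ft_torque': array([ 0.0176, -0.0291, -0.0622]), 'gripper_force': 0.0, 'gripper_width': 0.996018686306103}
```

Run:
```python
import cv2
a=cv2.imread("pics/top0.png");b=cv2.imread("pics/scene0.png")
a=a[130:290,130:360];b=b[140:310,170:390]
cv2.imwrite("pics/topc.png",cv2.resize(a,(800,557),interpolation=cv2.INTER_CUBIC))
cv2.imwrite("pics/scenec.png",cv2.resize(b,(776,600),interpolation=cv2.INTER_CUBIC))
```

```text
(no output)
```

View pics/topc.png

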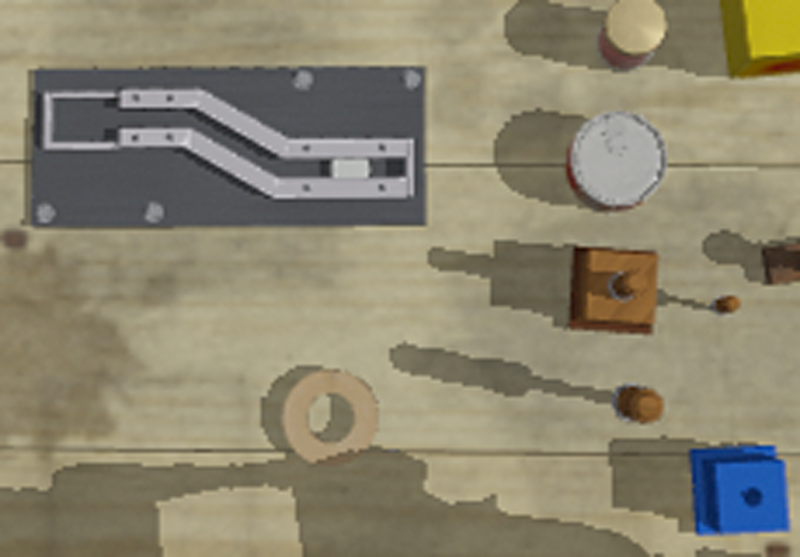

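View pics/scenec.png

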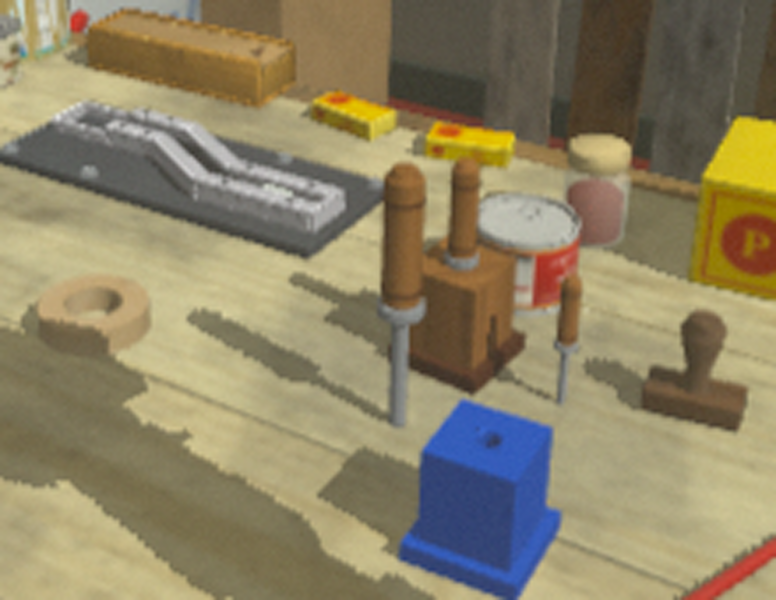

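The top view shows the S track with its bay at the left and the white cap visible in the slot near crop (350,168). The brown stand with its pick is at crop (620,287). Free-standing large and small picks are at (640,403) and (727,303), and the blue stand is at (750,495). The scene view confirms the pick in the brown stand, with the larger one in front of it.

Emit:
arm_command:
  moves:
    - [0.3,0.034,-0.033,-0.007,1.3]
    - [0.3,0.068,-0.066,-0.014,4]
    - [0.3,0.11,-0.106,-0.028,8]
    - [0.3,0.15,-0.145,-0.042,13.2]
    - [0.3,0.19,-0.184,-0.056,13.2]
    - [0.3,0.23,-0.222,-0.07,13.2]
    - [0.3,0.27,-0.261,-0.07,13.2]
    - [0.3,0.342,-0.331,-0.07,13.2]
    - [0.3,0.342,-0.331,-0.07,13.2]
    - [0.3,0.342,-0.331,-0.07,13.2]

```text
clock: 2.15
tcp_pos: [0.401, -0.2064, 0.3015]
tool_rot: [1.0, 0.002, 0.0, -0.0]
wrist_force: [0.8, -0.7, 0.2]
gripper_width: 0.702
gripper_force: 0.0
```

Run:
```python
from h import *
np.set_printoptions(precision=4,suppress=True)
s=ctrl.read_state();print(s["clock"],s["tcp_pos"],s["tool_rot"])
p=cam("wrist");save(p,"w1.png");print(p["mtx"],p["hand_eye"])
Z=dict(seam_start=.028,seam_bend1=.028,seam_bend2=.028,seam_exit=.028,cap_pick=.01,stand_top=.07,pick_stand=0)
for q,z in Z.items():
    for r in nets.pinpoint(p,q)[:3]: print(q,round(r["p"],2),np.array(r["uv"]),atz(p,r["uv"],z))
```

```text
2.15 [ 0.401  -0.2064  0.3015] [ 1.      0.002   0.0004 -0.0001]
[[297.3186   0.     256.5597]
 [  0.     297.3186 194.6107]
 [  0.       0.       1.    ]] [[ 0.0002  0.9527  0.3039  0.0778]
 [ 1.     -0.0002 -0.0001  0.0003]
 [-0.0001  0.3039 -0.9527 -0.1419]
 [ 0.      0.      0.      1.    ]]
seam_start 0.85 [156.8  73.7] [ 0.5256 -0.0648  0.028 ]
seam_bend1 0.82 [67.3 57.6] [0.5715 0.0919 0.028 ]
seam_bend1 0.57 [104.9  79.2] [0.5262 0.0202 0.028 ]
seam_bend1 0.16 [158.1  67.7] [ 0.5343 -0.0668  0.028 ]
seam_bend2 0.82 [67.3 57.6] [0.5715 0.0919 0.028 ]
seam_bend2 0.57 [104.9  79.2] [0.5262 0.0202 0.028 ]
seam_bend2 0.16 [158.1  67.7] [ 0.5343 -0.0668  0.028 ]
seam_exit 0.61 [41.3 63.3] [0.5724 0.1494 0.028 ]
cap_pick 0.91 [285.5 132.2] [ 0.4364 -0.2487  0.01  ]
cap_pick 0.53 [330.3 145.7] [ 0.418  -0.3169  0.01  ]
stand_top 0.79 [350.4 246.1] [ 0.2814 -0.3444  0.07  ]
stand_top 0.71 [290.2 135.4] [ 0.4383 -0.2489  0.07  ]
pick_stand 0.9 [337.2 230.7] [ 0.2745 -0.3427  0.    ]
pick_stand 0.82 [282.8 131.7] [ 0.4362 -0.2456  0.    ]
```

View pics/w1.png

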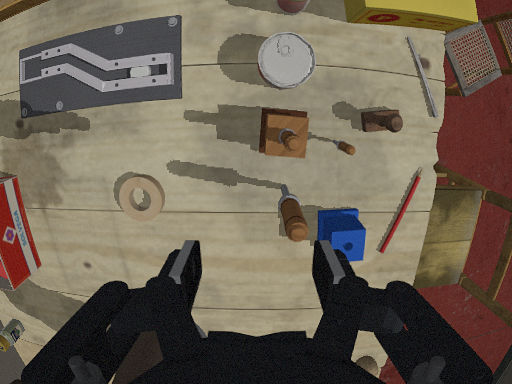

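The wrist view shows the stand with its pick at (290,135), the big free pick at (293,215), the blue stand at (345,235), and the track at upper left with the cap at (140,72). I'll take a closer look before grasping.

Emit:
arm_command:
  moves:
    - [0.3,-0.02,0.02,0.0,0]
    - [0.3,-0.04,0.04,0.0,0]
    - [0.3,-0.04,0.04,0.0,0]
    - [0.3,-0.04,0.04,0.0,0]

```text
clock: 3.05
tcp_pos: [0.3601, -0.2484, 0.3013]
tool_rot: [1.0, -0.001, 0.0, -0.0]
wrist_force: [-0.4, 0.8, -0.7]
gripper_width: 0.699
gripper_force: 0.0
```

Run:
```python
from h import *
np.set_printoptions(precision=4,suppress=True)
p=cam("wrist");save(p,"w2.png");print(p["st"]["clock"],p["st"]["tcp_pos"])
for q,z in dict(cap_pick=.01,stand_top=.07,pick_stand=0).items():
    for r in nets.pinpoint(p,q)[:3]: print(q,round(r["p"],2),np.array(r["uv"]),atz(p,r["uv"],z))
for r in nets.outline_of(p,"cap_pick")[:3]: print("pick",r["p"],r["box"])
for r in nets.outline_of(p,"pick_stand")[:3]: print("stand",r["p"],r["box"])
a=p["img"][60:260,150:400,::-1];cv2.imwrite("pics/w2c.png",cv2.resize(a,(750,600),interpolation=cv2.INTER_CUBIC))
```

```text
3.05 [ 0.3601 -0.2484  0.3013]
cap_pick 0.82 [257.  162.9] [ 0.3493 -0.2492  0.01  ]
cap_pick 0.74 [305.1 113.4] [ 0.4235 -0.3192  0.01  ]
cap_pick 0.7 [256.7 104. ] [ 0.4363 -0.2489  0.01  ]
stand_top 0.83 [323.1 221.8] [ 0.2793 -0.3406  0.07  ]
stand_top 0.82 [255.6 104.7] [ 0.4356 -0.2476  0.07  ]
pick_stand 0.94 [313.3 205.7] [ 0.2779 -0.3394  0.    ]
pick_stand 0.89 [258.  101.4] [ 0.4401 -0.2508  0.    ]
pick_stand 0.74 [115.8  49.4] [ 0.5364 -0.0278  0.    ]
pick 0.74 [257.7, 181.7, 24.2, 47.2]
pick 0.61 [253.7, 104.5, 17.2, 15.5]
pick 0.51 [313.6, 116.2, 26.6, 9.8]
stand 0.74 [318.0, 212.1, 51.0, 56.8]
stand 0.58 [254.8, 104.7, 50.0, 50.3]
```

View pics/w2c.png

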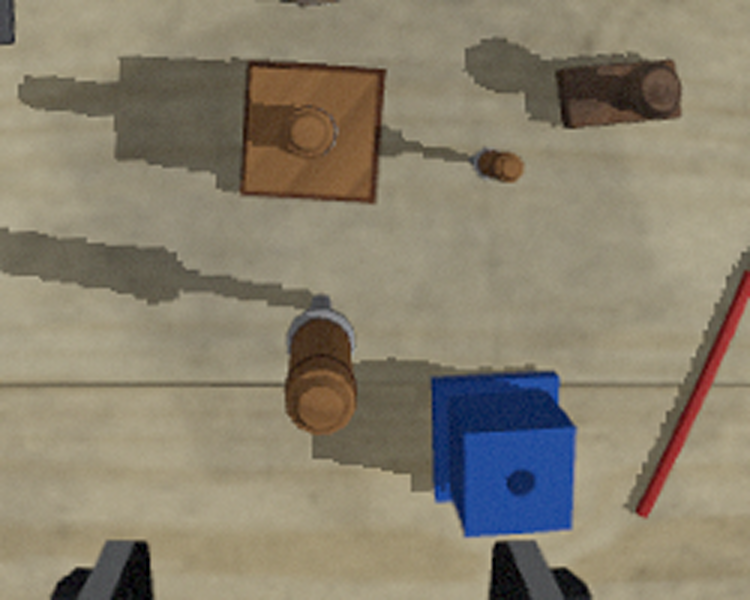

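The stand is directly below the camera. The pick's dome is at px (253,103) and its collar at (254.3,104), which puts the pick axis at about (0.4365, -0.245). I'll descend and grip.

Emit:
arm_command:
  moves:
    - [0.3,0.04,-0.002,0,0]
    - [0.3,0.0764,-0.0034,0.03,0]
    - [0.3,0.0764,-0.0034,0.08,0]
    - [0.3,0.0764,-0.0034,0.13,0]
    - [0.3,0.0764,-0.0034,0.17,0]
    - [0.3,0.0764,-0.0034,0.2,0]
    - [0.3,0.0764,-0.0034,0.212,0]
    - [0.3,0.0764,-0.0034,0.212,0]
    - [0.5,0.0764,-0.0034,0.212,0]

```text
clock: 4.47
tcp_pos: [0.4376, -0.2458, 0.0907]
tool_rot: [1.0, -0.0, 0.001, 0.001]
wrist_force: [-0.7, -0.1, 0.0]
gripper_width: 0.508
gripper_force: 0.0
```

Emit:
arm_command:
  moves:
    - [1,0,0,0,0]
    - [1,0,0,0,0]
    - [1,0,0,0,0]
    - [1,0,0,0,0]
    - [1,0,0,0,0]
    - [1,0,0,0,0]

```text
clock: 5.22
tcp_pos: [0.4373, -0.2456, 0.0906]
tool_rot: [1.0, -0.0, 0.001, 0.001]
wrist_force: [-1.1, 0.3, 5.8]
gripper_width: 0.198
gripper_force: 58.5
```

Run:
```python
from h import *
s=ctrl.read_state();print(s["clock"],s["tcp_pos"],s["gripper_width"],s["gripper_force"],s["wrist_force"],s["ft_torque"])
```

```text
5.225 [ 0.43726946 -0.24559798  0.0905634 ] 0.1979880343015255 58.50864887237549 [-1.06924726  0.29303634  5.8391945 ] [0.12231819 0.10927876 0.04049585]
```

Emit:
arm_command:
  moves:
    - [1,0,0,-0.02,0]
    - [1,0,0,-0.06,0]
    - [1,0,0,-0.1,0]
    - [1,0.003,-0.04,-0.12,0]
    - [1,0.008,-0.1,-0.12,0]
    - [1,0.013,-0.16,-0.12,0]
    - [1,0.013,-0.22,-0.12,0]
    - [1,0.013,-0.27,-0.12,0]
    - [1,0.013,-0.29,-0.12,0]
    - [1,0.013,-0.29,-0.12,0]

```text
clock: 6.48
tcp_pos: [0.4489, 0.0462, 0.2089]
tool_rot: [1.0, 0.001, -0.0, 0.0]
wrist_force: [0.1, -0.8, -1.1]
gripper_width: 0.192
gripper_force: 58.9
```

Emit:
arm_command:
  moves:
    - [1,0,0,0,0]
    - [1,0,0,0,0]
    - [1,0,0,0,0]

```text
clock: 6.85
tcp_pos: [0.4495, 0.0441, 0.2092]
tool_rot: [1.0, -0.001, -0.0, 0.0]
wrist_force: [0.5, 1.0, -1.6]
gripper_width: 0.195
gripper_force: 58.9
```

Run:
```python
from h import *
np.set_printoptions(precision=4,suppress=True)
p=cam("wrist");save(p,"w3.png");s=p["st"];print(s["clock"],s["tcp_pos"],s["tool_rot"],s["gripper_width"],s["wrist_force"])
import pickle;pickle.dump(dict(p),open("w3.pkl","wb"))
for q,z in dict(seam_start=.028,seam_bend1=.028,seam_exit=.028,jar_cap=.01,cap_pick=.13).items():
    for r in nets.pinpoint(p,q)[:3]: print(q,round(r["p"],2),np.array(r["uv"]),atz(p,r["uv"],z))
# rectified view of plane z=.028, 0.5mm/px : col = y decreasing to the right, row = x decreasing downward
K=np.array(p["mtx"]);H=np.array(p["hand_eye"]);M=R.from_quat(s["tool_rot"]).as_matrix()
xs=np.arange(.62,.45,-.0005);ys=np.arange(.25,-.12,-.0005)
Y,X=np.meshgrid(ys,xs);P=np.stack([X,Y,0*X+.028],-1)
c=((P-s["tcp_pos"])@M-H[:3,3])@H[:3,:3]
t=np.arctan2(np.hypot(c[...,0],c[...,1]),-c[...,2]);n=np.hypot(c[...,0],c[...,1])
u=K[0,2]+K[0,0]*t*c[...,0]/n;v=K[1,2]-K[1,1]*t*c[...,1]/n
im=cv2.remap(p["img"],u.astype('f4'),v.astype('f4'),cv2.INTER_CUBIC);cv2.imwrite("pics/rect.png",im[:,:,::-1]);print(im.shape)
```

```text
6.85 [0.4495 0.0441 0.2092] [ 1.     -0.0011 -0.0001  0.0001] 0.1948044601004065 [ 0.5284  1.0024 -1.5923]
seam_start 0.74 [352.4 101.7] [ 0.5319 -0.0624  0.028 ]
seam_start 0.2 [456.5 180.6] [ 0.4432 -0.2218  0.028 ]
seam_bend1 0.9 [212.2  61.7] [0.5734 0.0909 0.028 ]
seam_bend1 0.65 [279.4  98.2] [0.5325 0.0192 0.028 ]
seam_exit 0.95 [158.5  68. ] [0.5706 0.1514 0.028 ]
jar_cap 0.74 [325.4  97.6] [ 0.5351 -0.0353  0.01  ]
cap_pick 0.85 [448.3 236.6] [ 0.4137 -0.142   0.13  ]
cap_pick 0.61 [258.  203.3] [0.4496 0.0427 0.13  ]
(340, 740, 3)
```

View pics/rect.png

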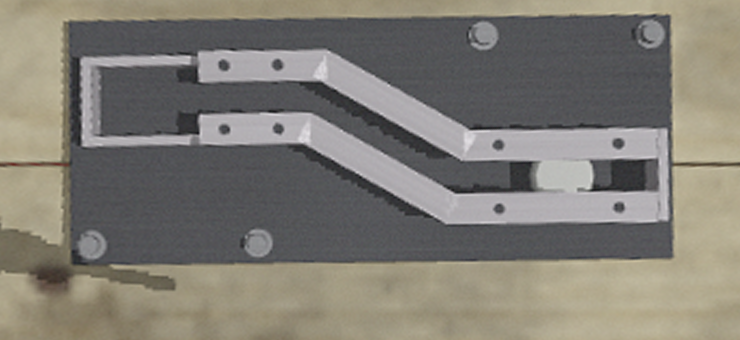

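View pics/w3.png

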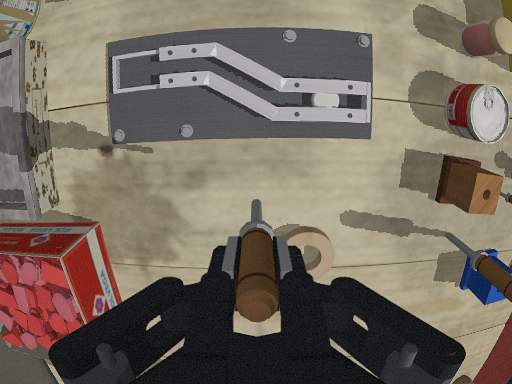

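The rectified track plane (0.5 mm/px) shows the closed end wall's inner face at column 658, the slot between rows 160 and 193, the cap at columns 530–593, the bends near (460,175) and (315,90), and the cover end at column 199. The pick hangs straight in the gripper. Next I'll fit the slot model to this view.

```bash
cat > fit.py <<'E'
from h import *
from scipy.optimize import differential_evolution
np.set_printoptions(precision=4,suppress=True)
g=cv2.cvtColor(cv2.imread("pics/rect.png"),cv2.COLOR_BGR2GRAY).astype('f4')
def path(q):
    x,y,t=q;f=np.array([-np.sin(t),np.cos(t)])
    t2=t-np.pi/6;f2=np.array([-np.sin(t2),np.cos(t2)])
    a=np.array([x,y]);b=a+.088*f;c=b+.083*f2;return np.array([a,b,c,c+.0585*f]),[f,f2,f]
def samp(P): return cv2.remap(g,((.25-P[...,1])/.0005).astype('f4'),((.62-P[...,0])/.0005).astype('f4'),cv2.INTER_LINEAR)
def cost(q):
    p,fs=path(q);s=0
    for i in range(3):
        L=np.linalg.norm(p[i+1]-p[i]);u=np.linspace(.006,L-.006,60)[:,None]
        n=np.array([fs[i][1],-fs[i][0]])
        for sg in(1,-1):
            for d,w in((.0065,-1),(.0095,1),(.0125,.5)):
                s+=w*samp(p[i]+u*fs[i]+sg*d*n).mean()
    n=np.array([fs[2][1],-fs[2][0]]);d=np.linspace(.010,.015,8)[:,None]
    for sg in(1,-1): s+=.6*(samp(p[3]-.0015*fs[2]+sg*d*n).mean()-samp(p[3]+.0015*fs[2]+sg*d*n).mean())
    return -s
r=differential_evolution(cost,[(.52,.545),(-.08,-.05),(-.1,.1)],seed=1,tol=1e-8,maxiter=200)
p,fs=path(r.x);print(r.fun,r.x,np.degrees(r.x[2]));print(p);np.save("path.npy",p)
im=cv2.imread("pics/rect.png")
for a,b in zip(p[:-1],p[1:]):
    k=lambda P:(int(round((.25-P[1])/.0005)),int(round((.62-P[0])/.0005)))
    cv2.line(im,k(a),k(b),(0,0,255),1)
    d=(b-a)/np.linalg.norm(b-a);n=np.array([d[1],-d[0]])*.008
    for s in(1,-1):cv2.line(im,k(a+s*n),k(b+s*n),(0,255,0),1)
cv2.imwrite("pics/fit.png",im)
E
python3 fit.py
```

```text
-1297.81640625 [ 0.5325 -0.0678  0.0132] 0.756940410004708
[[ 0.5325 -0.0678]
 [ 0.5314  0.0202]
 [ 0.5719  0.0926]
 [ 0.5711  0.1511]]
```

View pics/fit.png

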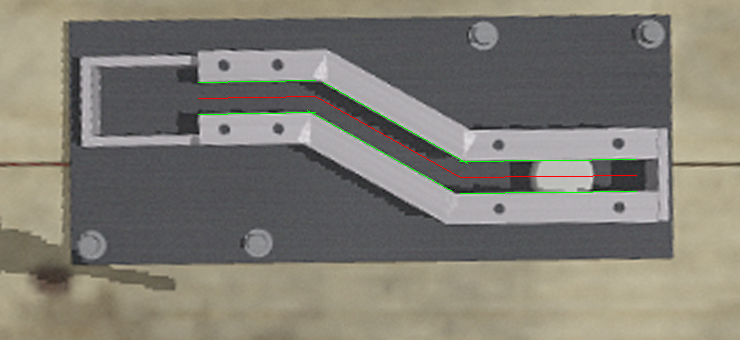

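The fitted slot edges follow the rails closely and agree with the networks' points. Moving above seam_start.

Emit:
arm_command:
  moves:
    - [1,0.03,0.04,0,0]
    - [1,0.06,0.08,0.02,0]
    - [1,0.083,0.1119,0.05,0]
    - [1,0.083,0.1119,0.085,0]
    - [1,0.083,0.1119,0.085,0]
    - [1,0.083,0.1119,0.085,0]
    - [1,0.083,0.1119,0.085,0]

```text
clock: 8.02
tcp_pos: [0.5338, -0.0668, 0.1263]
tool_rot: [1.0, 0.0, 0.002, 0.0]
wrist_force: [0.3, 0.5, -0.6]
gripper_width: 0.198
gripper_force: 59.0
```

Run:
```python
from h import *
np.set_printoptions(precision=4,suppress=True)
for n in ("wrist","top"):
    p=cam(n);s=p["st"];print(s["clock"],s["tcp_pos"],s["wrist_force"],s["tool_rot"]);save(p,n+"4.png")
    for q,z in dict(cap_pick=s["tcp_pos"][2]-.0806,seam_start=.028).items():
        for r in nets.pinpoint(p,q)[:2]: print(n,q,round(r["p"],2),np.array(r["uv"]),atz(p,r["uv"],z))
a=cv2.imread("pics/wrist4.png")[130:330,131:381];b=cv2.imread("pics/top4.png")
cv2.imwrite("pics/c4.png",cv2.resize(a,(750,600),interpolation=cv2.INTER_CUBIC))
```

```text
8.025 [ 0.5338 -0.0668  0.1263] [ 0.2773  0.5487 -0.5675] [1.     0.0001 0.0018 0.0004]
wrist cap_pick 0.96 [451.4 272.4] [ 0.455  -0.2726  0.0457]
wrist cap_pick 0.58 [253.9 202.5] [ 0.5343 -0.0651  0.0457]
wrist seam_start 0.66 [257.  199.5] [ 0.531  -0.0676  0.028 ]
8.175 [ 0.5333 -0.0668  0.1257] [ 0.8171  0.4002 -1.2642] [1.     0.     0.0013 0.0003]
top cap_pick 0.62 [308.5 245. ] [ 0.352  -0.2479  0.0451]
top cap_pick 0.5 [331.4 215.3] [ 0.4318 -0.3103  0.0451]
top seam_start 0.78 [241.  177.1] [ 0.5366 -0.0649  0.028 ]
```

View pics/c4.png

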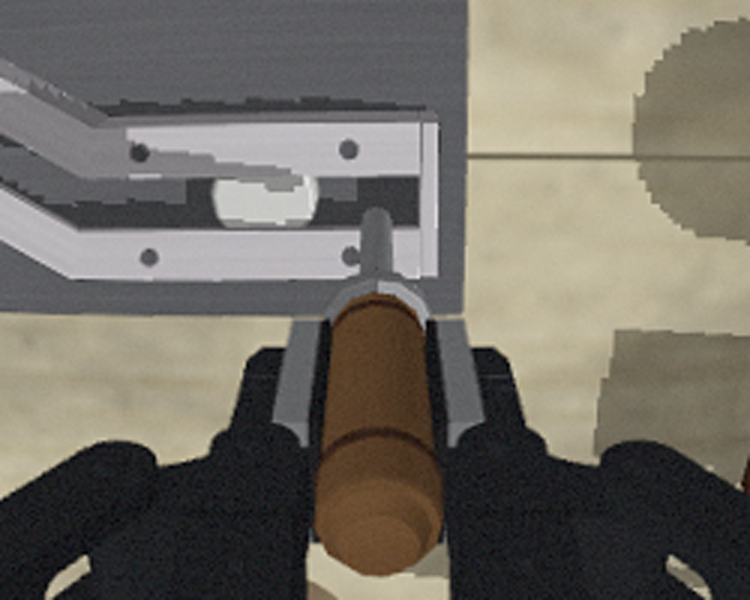

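The tip at px (256.7,200) sits over the slot centre between the end wall and the cap. Inserting with a 1 mm trim.

Emit:
arm_command:
  moves:
    - [1,-0.001,0.001,0.006,0]
    - [1,-0.001,0.001,0.012,0]
    - [1,-0.001,0.001,0.018,0]
    - [1,-0.001,0.001,0.023,0]
    - [1,-0.001,0.001,0.028,0]
    - [1,-0.001,0.001,0.032,0]
    - [1,-0.001,0.001,0.032,0]
    - [1,-0.001,0.001,0.032,0]

```text
clock: 9.32
tcp_pos: [0.5316, -0.068, 0.0924]
tool_rot: [1.0, -0.0, 0.0, 0.0]
wrist_force: [0.3, -0.5, -1.1]
gripper_width: 0.195
gripper_force: 59.0
```

Run:
```python
from h import *
np.set_printoptions(precision=4,suppress=True)
P=[];
for i in range(4):
    p=cam("wrist");s=p["st"];print(s["clock"],s["tcp_pos"],s["wrist_force"],s["tool_rot"])
save(p,"w5.png")
print(np.load("path.npy"))
```

```text
9.325 [ 0.5316 -0.068   0.0924] [ 0.2817 -0.5369 -1.1089] [ 1.     -0.0003  0.0002  0.    ]
9.375 [ 0.5317 -0.068   0.0925] [-0.361   0.3368 -0.5045] [ 1.     -0.0003  0.0002  0.0001]
9.425 [ 0.5317 -0.068   0.0925] [-0.2107  0.4821 -0.466 ] [ 1.     -0.0003  0.0003  0.    ]
9.475 [ 0.5317 -0.068   0.0925] [ 0.4524  0.0298 -0.5489] [ 1.     -0.0003  0.0003  0.    ]
[[ 0.5325 -0.0678]
 [ 0.5314  0.0202]
 [ 0.5719  0.0926]
 [ 0.5711  0.1511]]
```

Emit:
arm_command:
  moves:
    - [1,0.0003,-0.004,-0.001,0]
    - [1,0.0003,-0.009,-0.001,0]
    - [1,0.0003,-0.014,-0.001,0]
    - [1,0.0003,-0.019,-0.001,0]
    - [1,0.0003,-0.024,-0.001,0]
    - [1,0.0003,-0.029,-0.001,0]
    - [1,0.0002,-0.033,-0.001,0]
    - [1,0.0001,-0.037,-0.001,0]
    - [1,0.0,-0.041,-0.001,0]
    - [1,0.0,-0.045,-0.001,0]

```text
clock: 10.78
tcp_pos: [0.5314, -0.0227, 0.0933]
tool_rot: [1.0, -0.0, -0.0, -0.0]
wrist_force: [-0.0, 0.5, -0.5]
gripper_width: 0.191
gripper_force: 59.0
```

Emit:
arm_command:
  moves:
    - [1,0.0002,-0.004,0,0]
    - [1,0.0002,-0.008,0,0]
    - [1,0.0002,-0.012,0,0]
    - [1,0.0002,-0.016,0,0]
    - [1,0.0002,-0.02,0,0]
    - [1,0.0002,-0.024,0,0]
    - [1,0.0001,-0.028,0,0]
    - [1,0.0001,-0.032,0,0]
    - [1,0.0001,-0.036,0,0]
    - [1,0.0002,-0.04,0,0]

```text
clock: 12.02
tcp_pos: [0.5317, 0.0173, 0.0933]
tool_rot: [1.0, -0.0, 0.0, 0.0]
wrist_force: [0.8, -0.0, -0.3]
gripper_width: 0.192
gripper_force: 59.0
```

Run:
```python
from h import *
np.set_printoptions(precision=4,suppress=True)
p=cam("wrist");s=p["st"];print(s["clock"],s["tcp_pos"],s["wrist_force"],s["ft_torque"]);save(p,"w6.png")
a=cv2.imread("pics/w6.png")[130:330,81:331]
cv2.imwrite("pics/c6.png",cv2.resize(a,(750,600),interpolation=cv2.INTER_CUBIC))
```

```text
12.025 [0.5317 0.0173 0.0933] [ 0.7842 -0.0018 -0.2549] [-0.0442 -0.0388 -0.0339]
```

View pics/c6.png

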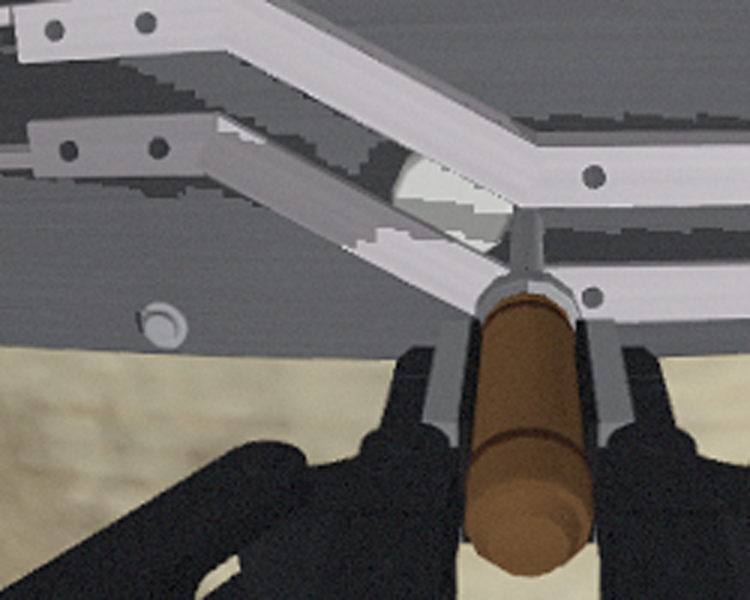

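The cap (crop 450,200) is ahead of the pick inside the oblique leg and moves freely. Going round bend 1.

Emit:
arm_command:
  moves:
    - [1,0.0001,-0.0025,0,0]
    - [1,0.0013,-0.0058,0,0]
    - [1,0.0033,-0.0093,0,0]
    - [1,0.0052,-0.0128,0,0]
    - [1,0.0072,-0.0163,0,0]
    - [1,0.0091,-0.0198,0,0]
    - [1,0.0111,-0.0233,0,0]
    - [1,0.0131,-0.0268,0,0]
    - [1,0.015,-0.0303,0,0]
    - [1,0.017,-0.0338,0,0]

```text
clock: 13.32
tcp_pos: [0.5488, 0.0511, 0.0933]
tool_rot: [1.0, -0.0, -0.0, -0.0]
wrist_force: [0.4, 0.2, -1.8]
gripper_width: 0.196
gripper_force: 59.0
```

Emit:
arm_command:
  moves:
    - [1,0.0019,-0.0035,0,0]
    - [1,0.0039,-0.007,0,0]
    - [1,0.0058,-0.0105,0,0]
    - [1,0.0078,-0.014,0,0]
    - [1,0.0097,-0.0175,0,0]
    - [1,0.0117,-0.021,0,0]
    - [1,0.0136,-0.0245,0,0]
    - [1,0.0156,-0.028,0,0]
    - [1,0.0175,-0.0315,0,0]
    - [1,0.0195,-0.035,0,0]

```text
clock: 14.58
tcp_pos: [0.5683, 0.086, 0.0932]
tool_rot: [1.0, -0.0, -0.0, 0.0]
wrist_force: [0.6, -0.3, -0.5]
gripper_width: 0.195
gripper_force: 59.0
```

Emit:
arm_command:
  moves:
    - [1,0.0019,-0.0035,0,0]
    - [1,0.0034,-0.0068,0,0]
    - [1,0.0036,-0.0105,0,0]
    - [1,0.0035,-0.0145,0,0]
    - [1,0.0034,-0.0185,0,0]
    - [1,0.0034,-0.0225,0,0]
    - [1,0.0033,-0.0265,0,0]
    - [1,0.0033,-0.0305,0,0]
    - [1,0.0032,-0.0345,0,0]
    - [1,0.0032,-0.0385,0,0]

```text
clock: 15.82
tcp_pos: [0.5714, 0.1246, 0.0933]
tool_rot: [1.0, -0.0, -0.0, -0.0]
wrist_force: [0.6, -0.0, -0.3]
gripper_width: 0.195
gripper_force: 59.0
```

Emit:
arm_command:
  moves:
    - [1,0.0,-0.004,0,0]
    - [1,-0.0001,-0.008,0,0]
    - [1,-0.0001,-0.012,0,0]
    - [1,-0.0002,-0.016,0,0]
    - [1,-0.0002,-0.02,0,0]
    - [1,-0.0003,-0.024,0,0]
    - [1,-0.0003,-0.028,0,0]
    - [1,-0.0004,-0.032,0,0]
    - [1,-0.0004,-0.0345,0,0]
    - [1,-0.0004,-0.036,0,0]

```text
clock: 17.08
tcp_pos: [0.5711, 0.1605, 0.0933]
tool_rot: [1.0, -0.0, 0.0, 0.0]
wrist_force: [0.2, 0.2, -0.7]
gripper_width: 0.195
gripper_force: 59.0
```

Run:
```python
from h import *
np.set_printoptions(precision=4,suppress=True)
p=cam("wrist");s=p["st"];print(s["clock"],s["tcp_pos"],s["wrist_force"],s["ft_torque"]);save(p,"w7.png")
for r in nets.outline_of(p,"jar_cap")[:2]: 
    m=np.argwhere(r["mask"]);print(r["p"],r["box"]);b=r["box"]
    for du in(-.5,.5): print(atz(p,[b[0]+du*b[2],b[1]],.022))
a=cv2.imread("pics/w7.png")[130:330,81:331]
cv2.imwrite("pics/c7.png",cv2.resize(a,(750,600),interpolation=cv2.INTER_CUBIC))
```

```text
17.075 [0.5711 0.1605 0.0933] [ 0.2459  0.2118 -0.7399] [-0.1406  0.0482  0.0181]
0.6 [232.8, 202.0, 43.0, 41.6]
[0.5749 0.1948 0.022 ]
[0.575  0.1619 0.022 ]
```

View pics/c7.png

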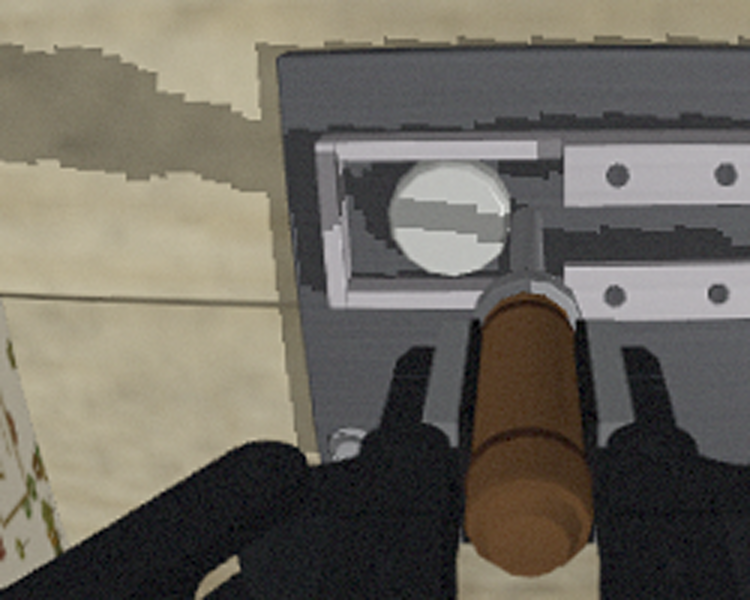

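The whole white cap (crop 450,215) lies flat in the bay, clear of the cover, with the pick behind it. I'll back off slightly, lift and return to the stand. My picture views are used up, so from here I'll check by numbers.

Emit:
arm_command:
  moves:
    - [1,0,0.0015,0,0]
    - [1,0,0.0015,-0.005,0]
    - [1,0,0.0015,-0.015,0]
    - [1,0,0.0015,-0.04,0]
    - [1,0,0.0015,-0.08,0]
    - [1,0,0.0015,-0.125,0]
    - [1,-0.015,0.045,-0.125,0]
    - [1,-0.034,0.1,-0.125,0]
    - [1,-0.05,0.15,-0.125,0]
    - [1,-0.066,0.2,-0.125,0]

```text
clock: 18.42
tcp_pos: [0.5046, -0.0412, 0.2195]
tool_rot: [1.0, -0.0, 0.001, 0.0]
wrist_force: [0.3, -0.2, -0.6]
gripper_width: 0.195
gripper_force: 59.1
```

Emit:
arm_command:
  moves:
    - [1,-0.016,0.05,0,0]
    - [1,-0.032,0.1,0,0]
    - [1,-0.048,0.15,0,0]
    - [1,-0.064,0.19,0,0]
    - [1,-0.068,0.205,0,0]
    - [1,-0.068,0.205,0,0]
    - [1,-0.068,0.205,0,0]
    - [1,-0.068,0.205,0,0]

```text
clock: 19.42
tcp_pos: [0.4373, -0.2434, 0.2183]
tool_rot: [1.0, 0.001, -0.0, -0.0]
wrist_force: [-0.2, -0.1, -2.6]
gripper_width: 0.194
gripper_force: 59.1
```

Run:
```python
from h import *
np.set_printoptions(precision=4,suppress=True)
for n in("wrist","top","scene"):
    p=cam(n);s=p["st"];print(n,s["clock"],s["tcp_pos"],s["tool_rot"],s["wrist_force"]);save(p,n+"8.png")
    for q,z in dict(cap_pick=s["tcp_pos"][2]-.0806,stand_top=.07,jar_cap=.01).items():
        for r in nets.pinpoint(p,q)[:3]: print(q,round(r["p"],2),np.array(r["uv"]),atz(p,r["uv"],z))
```

```text
wrist 19.425 [ 0.4373 -0.2434  0.2183] [ 1.      0.0006 -0.     -0.0002] [-0.2351 -0.0901 -2.5661]
cap_pick 0.87 [316.  180.5] [ 0.4558 -0.2903  0.1377]
stand_top 0.89 [260.4 181.6] [ 0.4363 -0.2475  0.07  ]
top 19.625 [ 0.4371 -0.2439  0.2183] [ 1.      0.0003 -0.     -0.0001] [ 0.1539 -0.0009 -0.8086]
cap_pick 0.67 [308.  242.8] [ 0.3599 -0.2352  0.1377]
stand_top 0.75 [344.2 271.6] [ 0.2848 -0.3369  0.07  ]
stand_top 0.45 [308.2 212.8] [ 0.437  -0.2448  0.07  ]
jar_cap 0.41 [152.  166.7] [0.5673 0.1879 0.01  ]
jar_cap 0.38 [258.1 113.3] [ 0.7233 -0.1116  0.01  ]
scene 19.825 [ 0.4369 -0.2444  0.2182] [ 1.     -0.0001 -0.     -0.    ] [ 0.1613 -0.0454 -0.843 ]
cap_pick 0.87 [285.1 258.9] [ 0.1892 -0.3424  0.1376]
cap_pick 0.83 [302.4 188.1] [ 0.4322 -0.2492  0.1376]
cap_pick 0.5 [326.9 253.7] [ 0.2377 -0.3923  0.1376]
stand_top 0.9 [297.9 212.7] [ 0.4386 -0.2382  0.07  ]
stand_top 0.77 [306.7 264.5] [ 0.2773 -0.3405  0.07  ]
jar_cap 0.48 [197.  170.6] [0.6013 0.2071 0.01  ]
```

Run:
```python
from h import *
from scipy.optimize import differential_evolution
np.set_printoptions(precision=4,suppress=True)
from workcell import vision
p=vision.read_camera("wrist");S=ctrl.read_state();print(S["tcp_pos"],S["wrist_force"])
K=np.array(p["mtx"]);H=np.array(p["hand_eye"])
def run(f,tcp,q):
    img=cv2.imread(f);lab=cv2.GaussianBlur(cv2.cvtColor(img,cv2.COLOR_BGR2LAB),(0,0),.7).astype('f4');M=R.from_quat(q).as_matrix()
    def samp(P):
        c=((P-tcp)@M-H[:3,3])@H[:3,:3];n=np.hypot(c[...,0],c[...,1]);t=np.arctan2(n,-c[...,2])
        return cv2.remap(lab,(K[0,2]+K[0,0]*t*c[...,0]/n).astype('f4'),(K[1,2]-K[1,1]*t*c[...,1]/n).astype('f4'),1)
    u=np.linspace(-.022,.022,40)
    def cost(v):
        x,y,a=v;s=0
        for k in range(4):
            t=a+k*np.pi/2;d=np.array([np.cos(t),np.sin(t)]);n=np.array([-d[1],d[0]])
            A=[samp(np.concatenate([np.array([x,y])+u[:,None]*n+r*d,np.full((40,1),.07)],1)[None])[0] for r in(.0245,.0275)]
            s+=np.minimum(np.abs(A[0]-A[1]).sum(-1),60).mean()
        return -s
    for sd in(1,2):
        r=differential_evolution(cost,[(.425,.45),(-.26,-.235),(-.3,.3)],seed=sd,maxiter=150,tol=1e-7);print(f,r.fun,r.x)
run("pics/w2.png",np.array([.3601,-.2484,.3013]),[1,-.0005,0,0])
run("pics/w1.png",np.array([.4010,-.2064,.3015]),[1,.002,.0004,-.0001])
```

```text
[ 0.4368 -0.2446  0.2182] [ 0.4434  0.7625 -1.0383]
pics/w2.png -183.8299560546875 [ 0.4355 -0.2445 -0.0647]
pics/w2.png -183.82980346679688 [ 0.4355 -0.2445 -0.0645]
pics/w1.png -210.70980834960938 [ 0.4374 -0.2442 -0.0638]
pics/w1.png -210.69760131835938 [ 0.4374 -0.2442 -0.0635]
```

Emit:
arm_command:
  moves:
    - [1,0,0.0003,0.02,0]
    - [1,0,0.0003,0.04,0]
    - [1,0,0.0003,0.054,0]
    - [1,0,0.0003,0.061,0]
    - [1,0,0.0003,0.065,0]
    - [1,0,0.0003,0.069,0]
    - [1,0,0.0003,0.073,0]
    - [1,0,0.0003,0.077,0]
    - [1,0,0.0003,0.08,0]
    - [1,0,0.0003,0.08,0]

```text
clock: 21.32
tcp_pos: [0.4366, -0.2448, 0.138]
tool_rot: [1.0, -0.0, -0.0, -0.0]
wrist_force: [0.7, -0.2, -1.6]
gripper_width: 0.194
gripper_force: 59.1
```

The tip is in the bore with no contact force. Lowering the rest of the way.

Emit:
arm_command:
  moves:
    - [1,0,0,0.006,0]
    - [1,0,0,0.012,0]
    - [1,0,0,0.018,0]
    - [1,0,0,0.024,0]
    - [1,0,0,0.03,0]
    - [1,0,0,0.036,0]
    - [1,0,0,0.041,0]
    - [1,0,0,0.044,0]
    - [1,0,0,0.0465,0]
    - [1,0,0,0.0465,0]

```text
clock: 22.58
tcp_pos: [0.4367, -0.2449, 0.0916]
tool_rot: [1.0, -0.0, -0.0, -0.0]
wrist_force: [0.2, -0.6, -0.1]
gripper_width: 0.199
gripper_force: 59.1
```

Emit:
arm_command:
  moves:
    - [1,0,0,0.0005,0]
    - [1,0,0,0.001,0]
    - [1,0,0,0.001,0]

```text
clock: 22.95
tcp_pos: [0.4369, -0.2449, 0.0908]
tool_rot: [1.0, -0.0, 0.0, 0.0]
wrist_force: [-0.0, -0.6, -0.4]
gripper_width: 0.195
gripper_force: 59.1
```

Emit:
arm_command:
  moves:
    - [1,0,0,0.0005,0]
    - [1,0,0,0.001,0]
    - [1,0,0,0.0015,0]
    - [1,0,0,0.0015,0]

```text
clock: 23.45
tcp_pos: [0.4371, -0.245, 0.0906]
tool_rot: [1.0, -0.0, -0.0, -0.0]
wrist_force: [-2.6, 1.7, 8.7]
gripper_width: 0.193
gripper_force: 59.9
```

Seated: 8.7 N upward from the collar on the stand. Releasing.

Emit:
arm_command:
  moves:
    - [0.75,0,0,-0.0005,0]
    - [0.7,0,0,-0.0005,0]
    - [0.5,0,0,-0.0005,0]
    - [0.35,0,0,-0.0005,0]
    - [0.35,0,0,-0.0005,0]
    - [0.35,0,0,-0.0005,0]

```text
clock: 24.2
tcp_pos: [0.4368, -0.2449, 0.0897]
tool_rot: [1.0, -0.0, -0.0, -0.0]
wrist_force: [-0.7, -0.6, 0.3]
gripper_width: 0.651
gripper_force: 0.0
```

Emit:
arm_command:
  moves:
    - [0.35,0,0,-0.01,0]
    - [0.35,0,0,-0.03,0]
    - [0.35,0,0,-0.06,0]
    - [0.35,0,0,-0.1,0]
    - [0.35,0,0,-0.15,0]
    - [0.35,0,0,-0.2,0]
    - [0.35,-0.04,0,-0.21,0]
    - [0.35,-0.077,0,-0.21,0]
    - [0.35,-0.077,0,-0.21,0]
    - [0.35,-0.077,0,-0.21,0]

```text
clock: 25.45
tcp_pos: [0.3603, -0.2451, 0.3004]
tool_rot: [1.0, -0.001, 0.001, 0.0]
wrist_force: [0.5, 0.3, 0.3]
gripper_width: 0.645
gripper_force: 0.0
```

Run:
```python
from h import *
np.set_printoptions(precision=4,suppress=True)
for n in("wrist","top","scene"):
    p=cam(n);s=p["st"];print(n,s["clock"],s["tcp_pos"],s["gripper_width"],s["wrist_force"]);save(p,n+"9.png")
    for q,z in dict(cap_pick=.01,stand_top=.07,jar_cap=.01,seam_exit=.028).items():
        for r in nets.pinpoint(p,q)[:3]: print(q,round(r["p"],2),np.array(r["uv"]),atz(p,r["uv"],z))
a,b=[cv2.imread(f"pics/{f}.png").astype(int) for f in("w2","wrist9")]
print("stand region diff",np.abs(a-b)[70:135,215:290].mean(), "elsewhere",np.abs(a-b)[70:135,290:400].mean())
a,b=[cv2.imread(f"pics/{f}.png").astype(int) for f in("scene0","scene9")]
d=np.abs(a-b).max(-1)>45;print([c for c in cv2.connectedComponentsWithStats(d.astype('u1'))[2].tolist() if 8<c[4]<50000])
```

```text
wrist 25.45 [ 0.3603 -0.2451  0.3004] 0.6450010092747633 [0.5109 0.2782 0.3082]
cap_pick 0.75 [259.4 162.1] [ 0.3512 -0.2498  0.01  ]
cap_pick 0.66 [305.3 112.1] [ 0.426  -0.3163  0.01  ]
cap_pick 0.5 [255.1 101.9] [ 0.4399 -0.2436  0.01  ]
stand_top 0.73 [256.6 102.8] [ 0.4385 -0.2457  0.07  ]
stand_top 0.73 [323.  221.1] [ 0.2813 -0.3372  0.07  ]
jar_cap 0.69 [22.3 48.5] [0.5759 0.1742 0.01  ]
seam_exit 0.92 [21.5 51.5] [0.5651 0.1586 0.028 ]
top 25.7 [ 0.3604 -0.2448  0.2996] 0.6463197175070525 [-0.8533 -0.3457 -0.0096]
cap_pick 0.6 [308.2 212.9] [ 0.4395 -0.2523  0.01  ]
cap_pick 0.4 [254.9 115.7] [ 0.7163 -0.1025  0.01  ]
stand_top 0.89 [308.5 214.8] [ 0.4317 -0.2455  0.07  ]
stand_top 0.66 [343.9 272. ] [ 0.2838 -0.3361  0.07  ]
jar_cap 0.47 [151.5 165.4] [0.571  0.1895 0.01  ]
seam_exit 0.58 [160.6 164.5] [0.5708 0.1597 0.028 ]
scene 25.95 [ 0.36   -0.2448  0.2996] 0.6507942221185499 [0.7266 0.3782 0.2499]
cap_pick 0.69 [328.4 254.8] [ 0.4065 -0.3318  0.01  ]
cap_pick 0.69 [282.  257.8] [ 0.3431 -0.253   0.01  ]
cap_pick 0.35 [267.6 175.4] [ 0.6918 -0.0027  0.01  ]
stand_top 0
[... 174 characters left out ...]
5] [0.5636 0.1482 0.028 ]
stand region diff 7.933264957264957 elsewhere 5.688717948717949
[[14, 0, 31, 76, 288], [73, 0, 61, 92, 4886], [271, 3, 10, 4, 28], [282, 4, 5, 3, 9], [289, 8, 24, 5, 100], [286, 17, 24, 6, 102], [253, 23, 73, 97, 2772], [0, 71, 10, 14, 54], [26, 80, 9, 6, 14], [38, 83, 13, 6, 46], [499, 87, 8, 17, 69], [64, 89, 77, 79, 2749], [51, 94, 6, 3, 9], [54, 102, 16, 24, 89], [497, 108, 7, 12, 34], [301, 115, 3, 10, 12], [424, 124, 88, 153, 4888], [0, 127, 49, 79, 811], [66, 127, 5, 12, 30], [65, 150, 8, 7, 33], [124, 155, 80, 58, 1310], [193, 171, 10, 6, 38], [70, 173, 250, 167, 7281], [457, 185, 6, 19, 53], [463, 186, 4, 8, 21], [245, 192, 8, 4, 14], [0, 204, 34, 11, 145]]
```

```bash
python3 -c "
from workcell import ctrl
print(ctrl.job_done())"
```

```text
the job is handed in; nothing more can be done
None
```

The cap was pushed out and lay whole and flat in the open bay, the pick is back upright in its wooden stand, and the job was handed in at about 26 s on the robot's clock. I had used my picture views by the return, so the final checks are from forces and network readings. A before/after check of the bystanders was swamped by arm and shadow changes.

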